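Ready the counting scale for a tray of fittings

TASK

Get the counting scale ready to count fittings into the empty tray that already stands on its platter: with the fingertips press the round key and hold it fully down for a good second to switch the scale on, then press the wide key fully down to tare off the tray, then press the middle one of the three square keys fully down to start counting. Let each key come fully up before you press the next and press neither of the other two square keys. Keep off the platter and the tray so that the tare is true, and leave the things around the scale where they stand.

Things in the scene. Friction and masses are not known exactly. Their poses are not given: they have to be found in the camera images.
- scale: Fixed bench counting scale of grey plastic, 335 mm (x) by 320 (y), 84 high. Origin: centre of its underside; x from front to back, y to its left, z up; front faces the robot. Black front panel, 45 to 65 mm high, falls to the front at 0.2 rad: display behind, a row of 5 white keys before it at x = -147 mm: y = 115 round, 60, 10, -40 square, -107 wide; key faces 58 mm above the bench.
- platter: Flat stainless platter, 235 mm (x) by 315 (y), on the rear part of the scale; upper face 84 mm above the bench, front edge 84 mm behind the middle of the keys. Origin: under its centre, 14 mm below its upper face; axes as the scale's. Not to be touched.
- key_round_top (a point): Round on/off key at the left end of the row, 25 mm across; its origin is the centre of the key's upper face (with the key up), z axis out of the face. The face stands 8 mm proud of the panel (4 mm when fully down); the press goes square to the panel, along -z.
- key_round (a joint): Press of the round on/off key. Joint value in m: 0 = up, 0.004 = fully down; springs back by itself; full travel 4 mm takes about 4 N (about 1.3 N to start it moving).
- key_sq1_top (a point): Left one of the three square keys, 20 x 20 mm, beside the round key; not to be pressed; its origin is the centre of the key's upper face (with the key up), z axis out of the face. The face stands 8 mm proud of the panel (4 mm when fully down); the press goes square to the panel, along -z.
- key_sq1 (a joint): Press of the left square key. Joint value in m: 0 = up, 0.004 = fully down; springs back by itself; full travel 4 mm takes about 4 N (about 1.3 N to start it moving).
- key_sq2_top (a point): Middle one of the three square keys (counting key), 20 x 20 mm; its origin is the centre of the key's upper face (with the key up), z axis out of the face. The face stands 8 mm proud of the panel (4 mm when fully down); the press goes square to the panel, along -z.
- key_sq2 (a joint): Press of the middle square key. Joint value in m: 0 = up, 0.004 = fully down; springs back by itself; full travel 4 mm takes about 4 N (about 1.3 N to start it moving).
- key_sq3_top (a point): Right one of the three square keys, 20 x 20 mm, beside the wide key; not to be pressed; its origin is the centre of the key's upper face (with the key up), z axis out of the face. The face stands 8 mm proud of the panel (4 mm when fully down); the press goes square to the panel, along -z.
- key_sq3 (a joint): Press of the right square key. Joint value in m: 0 = up, 0.004 = fully down; springs back by itself; full travel 4 mm takes about 4 N (about 1.3 N to start it moving).
- key_wide_top (a point): Wide tare key at the right end of the row, 56 mm (y) by 22 mm (x); its origin is the centre of the key's upper face (with the key up), z axis out of the face. The face stands 8 mm proud of the panel (4 mm when fully down); the press goes square to the panel, along -z.
- key_wide (a joint): Press of the wide tare key. Joint value in m: 0 = up, 0.004 = fully down; springs back by itself; full travel 4 mm takes about 4 N (about 1.3 N to start it moving).
- tray: Empty open tray of grey plastic, 130 x 190 mm, 32 mm high, 160 g or so, loose on the platter. Origin: centre of its underside; z up. Its rim is 116 mm above the bench. Not to be touched.
- foot: Steel levelling foot for a cabinet, loose on the bench beside the scale: disc 50 mm across with an upright 10 mm stem, 70 mm high. Origin: centre of its underside. To be left alone.
- tape: Roll of brown packing tape lying flat on the bench beside the scale, 80 mm across with a 40 mm hole, 48 mm high. Origin: centre of its underside. To be left alone.
- jar: Closed clear jar with a black cap standing beside the scale, 60 mm across, 75 mm high. Origin: centre of its underside. To be left alone.
- carton: Small closed cardboard carton beside the scale, 70 x 50 mm, 50 mm high. Origin: centre of its underside. To be left alone.

How it is judged:
On the way, in this order (a step that is already met when the one before it is completed fails the run):
1. a finger holds the round key down (over 3 of its 4 mm) for 0.8 s, all other keys up (value of joint key_round above 0.003 m and contact force between the fingers and scale above 0.5 N and value of joint each of key_sq1, key_sq2, key_sq3, key_wide below 0.001 m), for 0.8 s.
2. all keys are up again (value of joint each of key_round, key_sq1, key_sq2, key_sq3, key_wide below 0.001 m), for 0.05 s.
3. a finger presses the wide key down (over 3 of its 4 mm), all other keys up (value of joint key_wide above 0.003 m and contact force between the fingers and scale above 0.5 N and value of joint each of key_round, key_sq1, key_sq2, key_sq3 below 0.001 m), for 0.05 s.
4. all keys are up again (all of step 2), for 0.05 s.
5. a finger presses the middle square key down (over 3 of its 4 mm), all other keys up (value of joint key_sq2 above 0.003 m and contact force between the fingers and scale above 0.5 N and value of joint each of key_round, key_sq1, key_sq3, key_wide below 0.001 m), for 0.05 s.
At the end, for the whole second after the job is handed in: All five keys are up (within 1 mm), the tray rests level on the platter within 5 mm of where it stood, and the foot, tape, jar and carton stand upright within 15 mm of where they were (all of step 4 and distance of tray from where it was at the start of the episode below 0.005 m and linear speed of tray below 0.02 m/s and angle between tray's own z axis and vertical below 0.1 rad and contact force between tray and platter above 0.3 N and distance of each of foot, tape, jar, carton from where it was at the start of the episode below 0.015 m and angle between each of foot, tape, jar, carton's own z axis and vertical below 0.2 rad); the robot touches nothing.
It fails at once if one of the other two square keys is pressed (over 2 mm) (value of joint any of key_sq1, key_sq3 above 0.002 m).
It fails at once if the robot touches the platter (over 0.5 N) (contact force between any of the fingers, the arm and platter above 0.5 N).
It fails at once if the robot touches the tray (over 0.5 N), or it is shifted or lifted by over 5 mm (contact force between any of the fingers, the arm and tray above 0.5 N or distance of tray from where it was at the start of the episode above 0.005 m).
It fails at once if a thing beside the scale is knocked, lifted or carried off by over 15 mm (distance of any of foot, tape, jar, carton from where it was at the start of the episode above 0.015 m).
It also fails if it takes over 48 s, if anything falls off the work surface, if the arm or the gripper's body presses on something with over 40 N, if the wrist force passes 120 N, or if a joint passes its speed limit or range.

ROBOT

A 6-joint arm with a two-finger parallel gripper is mounted at the origin on the work surface. World frame = base frame: x ahead of the robot, y to its left, z up, the work surface at z = 0. Lengths are in m, angles in rad, forces in N, time in s.
With the tool pointing down it reaches from about 0.275 to 0.875 m from the base axis. Payload 12.5 kg.
Tool frame: the origin (TCP) lies on the centre line of the jaws, within the pads' length; the fingertips stand r.finger_overhang ahead of it and the grasp point (between the pads) lies 3 mm ahead of it (r.finger_overhang is the distance from the TCP to the fingertips, in m); z points along the fingers, y is the line along which they close (so a half turn about z gives the same grasp; the last joint's range is limited). The gripper opens to 85 mm and grips with 20 to 120 N. Pads are 22 mm wide; open, the fingers measure 114 mm over their backs; the gripper's body (76 mm by 85 mm) begins 54 mm behind the grasp point. The pads swing forward as they close: fully open they stand 13 mm farther back than shut.
Start: joints at [1.192, 0.351, 1.652, -0, 1.139, -0.085], TCP at [0.159, 0.526, 0.253] pointing down, gripper open.
Joint ranges: [-2.75, 2.75], [-0.79, 2.1], [0.01, 2.65], [-1.57, 4.71], [0.07, 3.14], [-2.87, 2.87]. Speed limits (rad/s): [2.22, 2.22, 2.79, 3.14, 3.14, 3.14].

INTERFACE

Orientations are given as a unit quaternion [x, y, z, w].
In Python, from cell import r, optics gives the robot as it stands. The module is installed in compiled form; this text tells all that it offers. Calls block until the motion is done:
- r.move_to(position, orientation): joint-space move of the TCP to a pose.
- r.move_linear(position, rot=None, vel=0.15): straight line of the TCP; rot=None keeps the orientation; vel is the mean speed in m/s.
- r.set_joints(angles): joint-space move.
- r.set_gripper(opening, squeeze=None): opening from 0.0 (shut) to 1.0 (fully open); squeeze is the grip in N (None keeps the last); returns when the fingers have stopped.
- r.sleep(seconds).
- r.inverse_kinematics(position, orientation): joint angles nearest the present ones, or None.
- optics.get_image(name): name is "side" or "top" or "wrist"; returns a dict with "pixels" (400x640x3 uint8, red, green, blue), "depth" (400x640 float32, m along the optical axis (not along the pixel's ray), 0 where there is no reading), "fx", "fy", "cx", "cy" (pixels), "camera_from_world" (4x4, takes a point from world to camera coordinates); the wrist camera has in their place "mount" (4x4, takes a point from camera to tool coordinates, whose origin is the TCP and whose axes are the flange's). Camera axes: x right, y down, z forward; pixel columns grow to the right and rows downward; lengths in m; the calibration is good to about 2 mm. The wrist camera is an equidistant fisheye: a pixel r from the principal point sees the ray r / f radians off the axis. A picture is of the moment at which its call begins: read the wrist's pose just before it.
A pose or a line that the arm cannot do raises r.PlanningError and nothing moves.
- r.hand_in(): hands the job in; it is judged then, once.
Readings, each from a call of its own:
- r.current_t(): time.
- r.current_q(): joint angles.
- r.current_qvel(): joint speeds.
- r.current_effort(): joint torques, N m.
- r.current_tool_pos(): TCP position.
- r.current_ee_rot(): TCP orientation.
- r.current_contact_force(): force on the tool from outside, world axes, zero at the start.
- r.current_torque(): the same for the moment, N m.
- r.current_opening(): opening from 0.0 (shut) to 1.0 (fully open).
- r.current_finger_force(): force on a finger pad.
Only numpy, scipy, OpenCV 4.12 (cv2) and the standard library are available. Lean on these libraries where they do the work, as an engineer would, in place of code of your own. Each camera call takes 0.05 s, during which the arm holds its last target. There are 200 camera calls.

## Working session

There is one attempt and no reset: what is moved stays moved. The work goes in short steps, each a Python script; the robot and the scene stay as the last script left them, time stands still between calls to the robot, and variables do not carry over. Pictures are saved under pics/ and viewed, at most 10 in all, crops included, and the job is handed in when it is done.

```bash
mkdir -p pics
python3 - <<'E'
from cell import r, optics
import cv2,pickle
for n in("top","side"):
    d=optics.get_image(n);pickle.dump(d,open(n+".pkl","wb"))
    cv2.imwrite(f"pics/{n}.png",d["pixels"][:,:,::-1]);print(n,d["fx"],d["fy"],d["cx"],d["cy"],d["camera_from_world"].round(3).tolist())
print(r.finger_overhang,r.current_t(),r.current_ee_rot())
E
```

```text
top 426.1328798772539 426.1328798772539 325.6882576896772 201.4694281398009 [[-0.005, -1.0, 0.006, 0.041], [-0.995, 0.005, -0.097, 0.574], [0.097, -0.007, -0.995, 1.027], [0.0, 0.0, 0.0, 1.0]]
side 478.93320543770756 478.93320543770756 322.4062501230414 206.04032987359562 [[0.944, -0.328, 0.017, -0.508], [-0.244, -0.736, -0.632, 0.217], [0.22, 0.593, -0.775, 1.184], [0.0, 0.0, 0.0, 1.0]]
0.022 0.1 [ 1.46345229e-01  9.89233435e-01 -5.17805546e-04 -1.27294031e-04]
```

View pics/top.png

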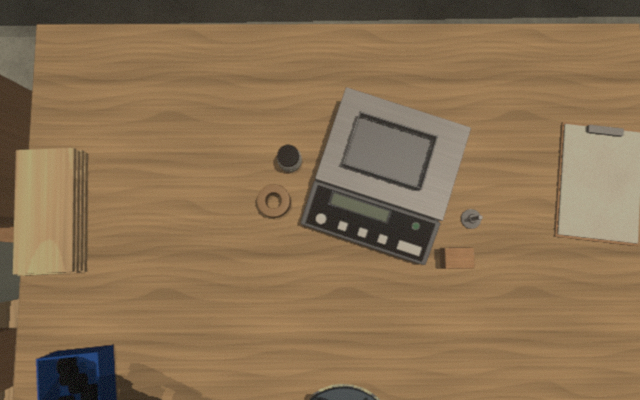

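View pics/side.png

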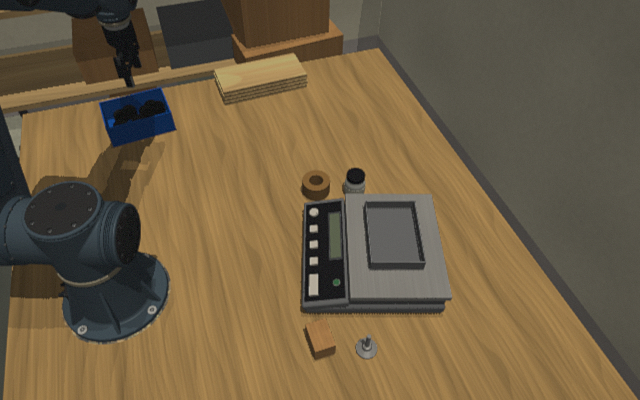

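The keys show clearly in both views. In the top image: round (321,218), squares (343,226), (362,232) and (382,239), wide (409,247). In the side image: the column at x≈314, y from 212 to 285. The foot, carton, tape and jar stand beside the scale.

```bash
cat > h.py <<'E'
import numpy as np,cv2
L=np.array([[-.147,115e-3],[-.147,.06],[-.147,.01],[-.147,-.04],[-.147,-.107]])
def keys(px,box):
    x0,y0,x1,y1=box;m=np.zeros(px.shape[:2],np.uint8)
    c=px[y0:y1,x0:x1].astype(int);m[y0:y1,x0:x1]=(c.min(2)>140)&(np.ptp(c,axis=2)<45)
    n,_,s,ce=cv2.connectedComponentsWithStats(m)
    return [(tuple(ce[i].round(1)),int(s[i,4])) for i in range(1,n) if s[i,4]>25]
def cast(d,uv,z):
    T=np.linalg.inv(d["camera_from_world"]);o=T[:3,3]
    v=T[:3,:3]@[(uv[0]-d["cx"])/d["fx"],(uv[1]-d["cy"])/d["fy"],1]
    return o+v*(z-o[2])/v[2]
def fit(P):  # rigid 2D: scale -> world
    P=np.asarray(P)[:,:2];a,b=L.mean(0),P.mean(0);x=L-a;y=P-b
    th=np.arctan2((x[:,0]*y[:,1]-x[:,1]*y[:,0]).sum(),(x*y).sum())
    R=np.array([[np.cos(th),-np.sin(th)],[np.sin(th),np.cos(th)]])
    t=b-R@a;return th,t,np.linalg.norm(L@R.T+t-P,axis=1)
E
python3 - <<'E'
from h import *;import pickle
for n,box,ax in(("top",(308,205,425,258),0),("side",(306,204,322,300),1)):
    d=pickle.load(open(n+".pkl","rb"));k=sorted(keys(d["pixels"],box),key=lambda a:a[0][ax]);print(n,k)
    if len(k)==5:
        P=[cast(d,a[0],.058) for a in k];print(np.round(P,4).tolist(),fit(P))
E
```

```text
top [((np.float64(320.7), np.float64(218.2)), 51), ((np.float64(342.3), np.float64(225.4)), 41), ((np.float64(362.1), np.float64(232.0)), 38), ((np.float64(382.2), np.float64(238.9)), 42), ((np.float64(408.8), np.float64(247.5)), 156)]
[[0.5315, 0.0504, 0.058], [0.514, -0.0011, 0.058], [0.498, -0.0482, 0.058], [0.4813, -0.096, 0.058], [0.4606, -0.159, 0.058]] (np.float64(-0.3272231868399487), array([ 0.63380914, -0.10520247]), array([5.08366984e-04, 8.04582005e-05, 2.95088009e-04, 4.64550251e-04,
       4.74402147e-04]))
side [((np.float64(313.4), np.float64(211.3)), 36), ((np.float64(312.8), np.float64(228.0)), 35), ((np.float64(313.1), np.float64(243.7)), 37), ((np.float64(312.8), np.float64(260.4)), 40), ((np.float64(313.3), np.float64(284.3)), 163)]
[[0.5289, 0.0505, 0.058], [0.5098, -0.0018, 0.058], [0.4948, -0.0492, 0.058], [0.4782, -0.0966, 0.058], [0.458, -0.1609, 0.058]] (np.float64(-0.32295617986097813), array([ 0.63092415, -0.10545288]), array([0.00093702, 0.00080122, 0.0001457 , 0.00065388, 0.00078134]))
```

```bash
cat >> h.py <<'E'
from scipy.spatial.transform import Rotation as Ro
th=-.325;t=np.array([.6324,-.1053])
Rs=Ro.from_euler('z',th).as_matrix()
n=Rs@[-np.sin(.2),0,np.cos(.2)]
def key(i): return np.append(Rs[:2,:2]@L[i]+t,.058)
def quat(s): 
    y=s*Rs[:,1];return Ro.from_matrix(np.column_stack([np.cross(y,-n),y,-n])).as_quat()
E
python3 - <<'E'
from h import *
from cell import r,optics
r.set_gripper(0.0,40);print("overhang",r.finger_overhang,r.current_opening())
p=key(0)+n*(.08+r.finger_overhang)
for s in(1,-1): print(s,np.round(q,2) if (q:=r.inverse_kinematics(p,quat(s))) is not None else None)
s=min((1,-1),key=lambda s:(lambda q:9 if q is None else abs(q[5]))(r.inverse_kinematics(p,quat(s))))
r.move_to(p,quat(s));print(s,r.current_tool_pos(),p,r.current_t(),r.current_contact_force())
q=r.current_ee_rot();pos=r.current_tool_pos()
d=optics.get_image("wrist");cv2.imwrite("pics/w1.png",d["pixels"][:,:,::-1])
X=Ro.from_quat(q).as_matrix()
M=np.linalg.inv(d["mount"])
for i in range(5):
    c=M[:3,:3]@(X.T@(key(i)-pos))+M[:3,3]
    a=np.arctan2(np.hypot(c[0],c[1]),c[2]);u=c[:2]/np.hypot(*c[:2])*a
    print(i,d["cx"]+d["fx"]*u[0],d["cy"]+d["fy"]*u[1])
print(d["mount"].round(3))
E
```

```text
overhang 0.022 0.004562179351209934
1 [ 0.06  0.35  1.94 -0.12  0.66 -1.1 ]
-1 [ 0.06  0.35  1.94 -0.12  0.66  2.04]
1 [0.51064458 0.0577222  0.15808484] [0.5106124  0.05708879 0.15796679] 3.0 [-0.52134595 -0.19067283 -0.16850916]
0 312.49259250668666 210.73829460023367
1 240.85123409351863 210.56636485775397
2 181.51457561523816 210.190920802377
3 130.74421600418148 209.6936925731643
4 76.60402462335847 208.97127868683796
[[-0.    -0.959 -0.282  0.072]
 [ 1.    -0.     0.    -0.001]
 [-0.    -0.282  0.959 -0.12 ]
 [ 0.     0.     0.     1.   ]]
```

View pics/w1.png

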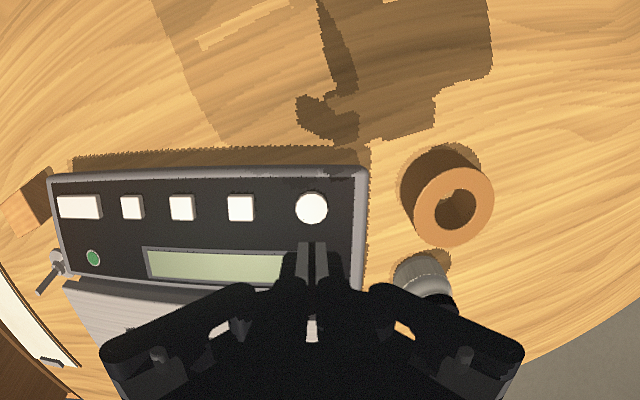

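The wrist view puts the round key at (311,208), against a predicted (312,211). The aim is good to about 1 mm, so I'll press the keys now.

```bash
cat >> h.py <<'E'
def press(r,i,hold,travel_lim=.012):
    Q=quat(1);k=key(i);oh=r.finger_overhang
    r.move_to(k+n*(.05+oh),Q);r.move_linear(k+n*(.006+oh),vel=.08);r.sleep(.2)
    f0=np.array(r.current_contact_force());log=[]
    h=.006
    while h>-travel_lim:
        h-=.001;r.move_linear(k+n*(h+oh),vel=.02)
        f=(np.array(r.current_contact_force())-f0)@n
        log.append((round(h*1e3,1),round(float((r.current_tool_pos()-k)@n-oh)*1e3,1),round(float(f),1)))
        if f>7: break
    r.sleep(hold);print("hold",(np.array(r.current_contact_force())-f0)@n)
    r.move_linear(k+n*(.05+oh),vel=.08)
    print(i,log,r.current_t())
    return f>7
E
python3 - <<'E'
from h import *
from cell import r
press(r,0,1.2)
E
```

```text
hold 17.303873188584976
0 [(5.0, 5.0, -0.0), (4.0, 3.9, -0.9), (3.0, 2.9, -1.2), (2.0, 1.9, -0.5), (1.0, 0.9, -0.3), (0.0, -0.0, 0.1), (-1.0, -1.0, 1.6), (-2.0, -2.0, 2.7), (-3.0, -3.0, 2.7), (-4.0, -4.0, 3.6), (-5.0, -4.3, 17.6)] 8.9833
```

The round key bottomed at about 4.3 mm, and I held it there with 17 N for 1.2 s. Next are the wide key and the middle square key.

Run:
```python
from h import *
from cell import r
if press(r,4,.4) and press(r,2,.4): r.move_linear(r.current_tool_pos()+np.array([0,0,.08]));print(r.current_t())
```

```text
hold 19.90758792921045
4 [(5.0, 5.1, 0.3), (4.0, 3.9, -0.1), (3.0, 2.9, 0.2), (2.0, 1.9, -0.8), (1.0, 1.0, 0.4), (0.0, 0.0, 1.2), (-1.0, -1.0, 1.8), (-2.0, -2.0, 2.2), (-3.0, -3.0, 3.6), (-4.0, -4.0, 3.6), (-5.0, -4.3, 19.5)] 14.7583
hold 18.741205719683148
2 [(5.0, 5.1, 0.1), (4.0, 4.0, -0.4), (3.0, 2.9, 0.5), (2.0, 1.9, 0.6), (1.0, 1.0, 1.3), (0.0, 0.0, 1.2), (-1.0, -1.0, 2.2), (-2.0, -2.0, 2.8), (-3.0, -3.0, 3.7), (-4.0, -4.0, 3.9), (-5.0, -4.3, 19.6)] 20.1833
20.8667
```

```bash
python3 -c "
from cell import r
print(r.hand_in())"
```

```text
the job is handed in; nothing more can be done
None
```

The round key (held down 1.2 s), the wide key and the middle square key were each pressed fully down in that order, with the arm lifted 50 mm clear between presses, and I handed the job in at about 21 s; the verdict was not shown, and I took no closing picture of the tray or the things beside the scale.

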